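# Gauge the hinge-pin hole of a bao board and hold the gauge level for reading

## Robot

A 6-joint arm with a two-finger parallel gripper is mounted at the origin on the work surface. World frame = base frame: x ahead of the robot, y to its left, z up, the work surface at z = 0. Lengths are in m, angles in degrees, forces in N, time in s.
With the tool pointing down it reaches from about 0.4 to 0.825 m from the base axis. Payload 7 kg.
Tool frame: the origin (TCP) lies at the very end of the fingers, on their centre line; the grasp point (between the pads) lies 19 mm behind it (ctrl.grip_depth is the distance from the TCP to the grasp point, in m); z points along the fingers, y is the line along which they close (so a half turn about z gives the same grasp; the last joint's range is limited). The gripper opens to 88 mm and grips with 3 to 60 N. Pads are 19 mm wide; open, the fingers measure 130 mm over their backs; the gripper's body (78 mm by 193 mm) begins 47 mm behind the grasp point.
Start: joints at [90.304, 20.546, 0.682, 0, -70.136, -16.507], TCP at [0.188, 0.648, 0.227] pointing down, gripper open.
Joint ranges: [-176.03, 176.03], [-82.01, 121.73], [-58.28, 71.71], [-173.87, 95.51], [-174.79, -0.11], [-173.66, 173.66]. Speed limits (degrees/s): [136.94, 136.94, 172.46, 180, 180, 180].

## Interface

Orientations are given as [roll, pitch, yaw] about the fixed x, y, z axes, in that order (R = Rz(yaw) Ry(pitch) Rx(roll)).
In Python, from plant import get_obs, eyes, ctrl, spotter gives the robot as it stands.
- The arm moves only by the shell command python3 -m crank 'ROWS'. ROWS is JSON, one flat list of numbers, 7 for each row, row after row: the turn, a rotation vector about the tool's x, y, z in rad, then the shift along the tool's x, y, z in mm, then the opening, from 0 (shut) to 1 (fully open). A call has 1 to 5 rows; each row shifts and turns the commanded pose from where the row before left it, along the tool's axes as they then stand; what a row does not reach is not made up. A row lasts 1/8 s, in which the tool goes at most 62.5 mm and 10.7 degrees, less where a joint would pass 70% of its speed; a pose out of reach is approached as far as the arm can. A call is refused whole if a number of a shift passes 62.5 or a number of a turn 0.188, either way. A call with a gripper value outside its range is refused whole. The fingers move at their own pace and stop on an object; the grip force is fixed at half the most. Time passes only in rows, so rows that do not move let the fingers close. It gives the time, the measured TCP pose, the force, the opening and the grip force at its end, in the units of the state.
- get_obs(): the state, without advancing time (a new reading comes with each control period).
- eyes.snapshot(name): name is "scene" or "side" or "wrist"; returns the picture (480x640x3 uint8, blue, green, red); there is no depth.
- eyes.camera_model(name): a dict with "fx", "fy", "cx", "cy" (pixels), "D" ([k1, k2, p1, p2, k3] as OpenCV has them; the pictures are not rectified), "extrinsics" (4x4, takes a point from camera to world coordinates). Camera axes: x right, y down, z forward; pixel columns grow to the right and rows downward; lengths in m; the calibration is good to about 2 mm. A picture is of the moment at which its call begins: read the wrist's pose just before it. camera_model takes no time and is no camera call; for the wrist camera it gives the pose at the moment of the call.
- ctrl.close_job(): hands the job in; it is judged then, once.
Trained networks look in the newest picture that a camera, given by its name, has taken for a name from the list of things; names that differ only in an ending like _2 or _b are one class to them, and where a whole thing is asked for, a point or a joint stands for the part that bears it (a point fixed in the world has none). Each returns a list of dicts, best first, with "p" (0 to 1); they miss things now and then, are a little off and sometimes report something else, mostly with a low value. They report only what shows in the picture. A call takes as long as a camera call.
- spotter.outline_of(camera, target): "region" (480x640 bool, what is visible of it) and "rect" ([left, top, width, height] in pixels, round what is visible of it).
- spotter.place_of(camera, target): "location" ([column, row] in pixels: a listed point, or the origin of a listed thing).
The state is a dict: "clock": time; "joint_pos": joint angles; "qvel": joint speeds; "tau": joint torques, N m; "tool_pos": TCP position; "orientation": TCP orientation; "force": force on the tool from outside, world axes, zero at the start; "moment": the same for the moment, N m; "opening": finger opening in m; "gripper_force": force on a finger pad.
Only numpy, scipy, OpenCV 4.12 (cv2) and the standard library are available. Lean on these libraries where they do the work, as an engineer would, in place of code of your own. Each camera call takes 0.05 s, during which the arm holds its last target. There are 200 camera calls.

## Task

Take the depth gauge from its cradle by the square wooden handle, slide its steel rod all the way into the guide tube on the end of the bao board until the brass collar stops against the tube's mouth, and draw it right out again. Finish while still holding it for reading: the gauge still and level, lined up along the steel rule on the reading block, with its tip a couple of centimetres above the middle of the rule and the gauge touching nothing but the gripper. Do not shove the other things on the bench out of their places.

Things in the scene. Friction and masses are not known exactly. Their poses are not given: they have to be found in the camera images.
- gauge_grip (a point): Loose depth gauge, about 150 g, lying level in its cradle, axis 50 mm above the bench. Point: middle of its cedar handle (bar 100 mm long, 24 mm wide, 24 mm high), near its balance. x along the gauge to the tip, z up. In front of the handle a round brass collar (diameter 30, 8 thick), then a steel rod (diameter 8, 70 long, its last 5 mm tapering to 3). Brass cap 6 mm thick at the back.
- gauge_collar (a point): Centre of the collar's front face, which is the face that stops against the tube; on the gauge's axis, 58 mm ahead of gauge_grip. Same axes as gauge_grip.
- gauge_tip (a point): Tip of the gauge rod, on the gauge's axis, 70 mm ahead of the collar's front face and 128 mm ahead of gauge_grip. Same axes as gauge_grip.
- cradle_mid (a point): Fixed dark wooden cradle, 160 by 60 mm. Point: where gauge_grip lies at the start; x as the gauge's. Notched blocks carry the gauge: under the handle 40 mm behind this point (14 mm thick, ears up to 48 mm above the bench) and under the rod 88 mm ahead (12 mm thick, ears to 56 mm). Between them the handle is free on both sides and 24 mm below. The gauge lifts straight up.
- tube_mouth (a point): Centre of the open mouth of a fixed, level steel guide tube on the end of the bao board, 75 mm above the bench. x level into the bore, z up. Outside diameter 32, bore 13; it stands 40 mm out from the board, the bore runs on inside, 85 mm deep in all, so the 70 mm rod goes in until the collar stops on the mouth. Board 290 x 130 x 60 mm with two rows of five pits, on battens, top 105 mm up.
- rule_mid (a point): Middle of the steel rule on top of the fixed reading block, on the long middle mark, 70 mm above the bench. x runs along the rule (pointing roughly away from the robot), z up. Block and rule are 120 mm long; the rule is 30 mm wide, the block 42 mm.
- mallet_mid (a point): Bystander: mahogany mallet, 0.9 kg, lying; head 75 by 110 by 65 mm, with a 26 mm thick handle, about 260 mm long in all. Point between head and handle end, 32 mm up; x towards the head.
- square_mid (a point): Bystander: flat brass try square, 16 mm high, blade about 150 mm, stock 100 mm long; point near its middle.
- scoop_mid (a point): Bystander: rounded cedar scoop, bowl 64 mm across and 34 mm high with a thin handle to its -x side, reaching 135 mm from this point and up to 41 mm high; point at the centre of the bowl.
- counter1_mid (a point): Bystander: round polished malachite counter, 25 mm in diameter, 10 mm high, lying flat; point at its centre.
- counter2_mid (a point): Bystander: round polished malachite counter, 25 mm in diameter, 10 mm high, lying flat; point at its centre.
- counter3_mid (a point): Bystander: round polished malachite counter, 25 mm in diameter, 10 mm high, lying flat; point at its centre.
- counter4_mid (a point): Bystander: round polished malachite counter, 25 mm in diameter, 10 mm high, lying flat; point at its centre.

How it is judged (in metres and radians):
On the way, in this order (a step that is already met when the one before it is completed fails the run):
1. the rod is fully in the guide tube, collar stopped on the tube's mouth, gauge held in the fingers (x of gauge_collar in the frame of tube_mouth between -0.003 and 0.006 m and y of gauge_collar in the frame of tube_mouth between -0.005 and 0.005 m and z of gauge_collar in the frame of tube_mouth between -0.005 and 0.005 m and angle between the x axis of gauge_grip and the x axis of tube_mouth, either way round below 0.1 rad and contact force between gauge and the fingers above 1 N), for 0.1 s.
2. the rod is drawn right out of the tube, still held (x of gauge_tip in the frame of tube_mouth below -0.01 m and contact force between gauge and the fingers above 1 N), for 0.1 s.
At the end, for the whole second after the job is handed in: Gauge held in the fingers, still, touching neither block nor board, level within 4.5 deg, along the rule within 11 deg (either way round), tip within 20 mm of the middle mark along it, 15 mm across it, 8 to 50 mm above it; bystanders within 30 mm of their places (x of gauge_tip in the frame of rule_mid between -0.02 and 0.02 m and y of gauge_tip in the frame of rule_mid between -0.015 and 0.015 m and z of gauge_tip in the frame of rule_mid between 0.008 and 0.05 m and angle between gauge_grip's own x axis and vertical between 1.49 and 1.65 rad and angle between the x axis of gauge_grip and the x axis of rule_mid, either way round below 0.2 rad and contact force between gauge and the fingers above 1 N and contact force between gauge and reading below 0.2 N and contact force between gauge and board below 0.2 N and linear speed of gauge below 0.02 m/s and angular speed of gauge below 0.15 rad/s and distance of each of mallet_mid, square_mid, scoop_mid, counter1_mid, counter2_mid, counter3_mid, counter4_mid from where it was at the start of the episode below 0.03 m); the arm keeps its last pose, push and grip.
It fails at once if a bystander is shoved more than 30 mm from its place (distance of any of mallet_mid, square_mid, scoop_mid, counter1_mid, counter2_mid, counter3_mid, counter4_mid from where it was at the start of the episode above 0.03 m).
It also fails if it takes over 51 s, if anything falls off the work surface, if the arm or the gripper's body presses on something with over 40 N, if the wrist force passes 120 N, or if a joint passes its speed limit or range.

## Working session

There is one attempt and no reset: what is moved stays moved. The work goes in short steps, Python scripts to look and compute and a shell command to move; the robot and the scene stay as the last step left them, time stands still between calls to the robot, and variables do not carry over. Pictures are saved under pics/ and viewed, at most 10 in all, crops included, and the job is handed in when it is done.

```bash
mkdir -p pics; ls; cat > h.py <<'E'
import numpy as np, cv2
from plant import get_obs, eyes, ctrl, spotter
def cam(n):
    m=eyes.camera_model(n); K=np.array([[m['fx'],0,m['cx']],[0,m['fy'],m['cy']],[0,0,1.]])
    return K,np.array(m['D'],float),np.array(m['extrinsics'])
def px2w(n,uv,z):
    K,D,T=cam(n); p=cv2.undistortPoints(np.array([[uv]],float),K,D)[0,0]
    d=T[:3,:3]@np.array([p[0],p[1],1]); o=T[:3,3]
    return o+d*(z-o[2])/d[2]
def w2px(n,P):
    K,D,T=cam(n); R=T[:3,:3].T
    return cv2.projectPoints(np.array(P,float).reshape(-1,1,3),cv2.Rodrigues(R)[0],-R@T[:3,3],K,D)[0][:,0]
E
python3 - <<'E'
from h import *
Z=dict(gauge_grip=.05,gauge_collar=.05,gauge_tip=.05,cradle_mid=.05,tube_mouth=.075,rule_mid=.07,mallet_mid=.032,square_mid=.008,scoop_mid=.017,counter1_mid=.005)
for n in("scene","side"):
    cv2.imwrite(f"pics/{n}.png",eyes.snapshot(n)); print(n,cam(n)[2][:3,3])
    for k,z in Z.items():
        for r in spotter.place_of(n,k)[:4 if 'counter' in k else 1]:
            print(k,round(r['p'],2),np.round(r['location']),px2w(n,r['location'],z).round(4))
print(get_obs())
E
```

```text
pics
scene [0.98285075 0.28867852 0.61780242]
gauge_grip 0.69 [364. 245.] [ 0.4948 -0.1233  0.05  ]
gauge_collar 0.93 [390. 259.] [ 0.4887 -0.0674  0.05  ]
gauge_tip 0.64 [425. 275.] [ 0.4731 -0.0025  0.05  ]
cradle_mid 0.93 [360. 245.] [ 0.4993 -0.1282  0.05  ]
tube_mouth 0.7 [418. 322.] [0.5805 0.0636 0.075 ]
mallet_mid 0.66 [266. 376.] [ 0.7836 -0.0385  0.032 ]
square_mid 0.93 [230. 197.] [ 0.5571 -0.4611  0.008 ]
scoop_mid 0.81 [307. 196.] [ 0.4405 -0.3401  0.017 ]
counter1_mid 0.53 [358. 319.] [ 0.5968 -0.0377  0.005 ]
side [0.43712658 0.63720837 0.67375853]
gauge_grip 0.82 [367. 275.] [ 0.4911 -0.1265  0.05  ]
gauge_collar 0.88 [366. 300.] [ 0.4848 -0.0642  0.05  ]
gauge_tip 0.83 [372. 331.] [ 4.689e-01 -4.000e-04  5.000e-02]
cradle_mid 0.96 [361. 277.] [ 0.4988 -0.1183  0.05  ]
tube_mouth 0.69 [291. 335.] [0.5767 0.0546 0.075 ]
rule_mid 0.93 [277. 215.] [ 0.6671 -0.2374  0.07  ]
mallet_mid 0.6 [178. 288.] [ 0.787  -0.0546  0.032 ]
scoop_mid 0.85 [404. 222.] [ 0.4428 -0.341   0.017 ]
counter1_mid 0.67 [294. 322.] [ 0.5941 -0.0415  0.005 ]
{'clock': 1.1, 'joint_pos': array([ 9.03019822e+01,  2.05468259e+01,  6.81555503e-01, -2.80772787e-04,
       -7.01365232e+01, -1.65069509e+01]), 'qvel': array([-0.05240113, -0.03051483, -0.04167523, -0.06537659, -0.0633755 ,
        0.09224128]), 'tau': array([-1.79832019e-03, -5.82406390e+01,  2.93303418e+01,  7.00300187e+00,
        1.24129691e-02, -2.28221393e-05]), 'tool_pos': array([0.18838477, 0.64814811, 0.22655203]), 'orientation': array([ 1.79998205e+02, -2.56419745e-04, -1.62050641e+01]), 'force': array([ 0.32722448, -0.01134477,  0.67704716]), 'moment': array([-0.01168301, -0.01689616,  0.0021833 ]), 'gripper_force': 0.0, 'opening': 0.0873105033390609}
```

View pics/scene.png

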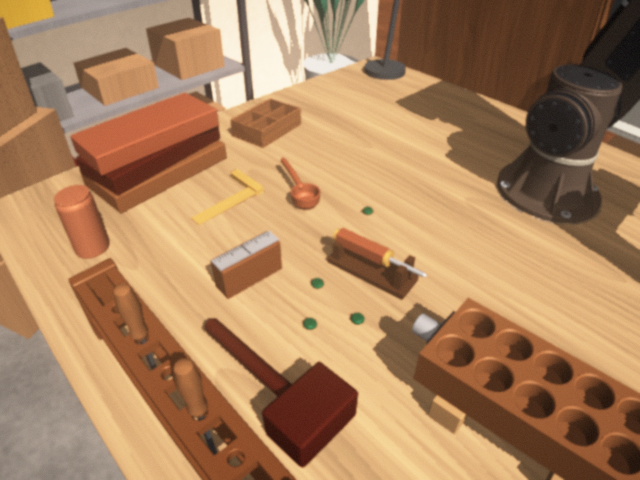

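View pics/side.png

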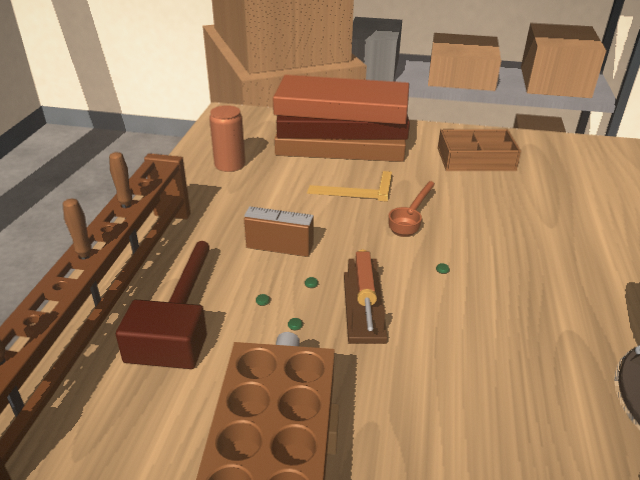

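The scene picture shows the gauge in its cradle near (365,247), with its tip towards the board. The tube end is at about (425,325), its mouth facing away from both fixed cameras, and the reading block is at (247,262). The side picture agrees: gauge (366,290), tube (287,340), rule (279,215). I'll move above the gauge and tube and measure with the wrist camera.

```bash
for i in 1 2 3; do :; done
python3 -m crank '[0,0,0,34,39,-6,1, 0,0,0,34,39,-6,1, 0,0,0,34,39,-6,1, 0,0,0,34,39,-6,1, 0,0,0,34,39,-6,1]'
python3 -m crank '[0,0,0,34,39,-6,1, 0,0,0,34,39,-6,1, 0,0,0,34,39,-6,1, 0,0,0,34,39,-6,1, 0,0,0,34,39,-6,1]'
python3 -m crank '[0,0,0,34,39,-6,1, 0,0,0,34,39,-6,1, 0,0,0,34,39,-6,1, 0,0,0,34,39,-6,1, 0,0,0,34,39,-6,1]'
python3 -m crank '[0,0,0.186,0,0,0,1, 0,0,0.186,0,0,0,1, 0,0,0.186,0,0,0,1, 0,0,0.186,0,0,0,1, 0,0,0.186,0,0,0,1]'
python3 -m crank '[0,0,0.186,0,0,0,1, 0,0,0,0,0,0,1, 0,0,0,0,0,0,1]'
cat > look.py <<'E'
import sys
from h import *
Z=dict(gauge_grip=.05,gauge_collar=.05,gauge_tip=.05,cradle_mid=.05,tube_mouth=.075,rule_mid=.07)
cv2.imwrite(f"pics/{sys.argv[1]}.png",eyes.snapshot("wrist"))
o=get_obs(); print(o['clock'],o['tool_pos'],o['orientation'],o['joint_pos'])
T=cam("wrist")[2]; print(T.round(3))
for k,z in Z.items():
    for r in spotter.place_of("wrist",k)[:1]:
        print(k,round(r['p'],2),np.round(r['location'],1),px2w("wrist",r['location'],z).round(4))
E
python3 look.py w1
```

```text
clock: 1.72
tool_pos: [0.2977, 0.4119, 0.257]
orientation: [-180.0, -0.0, -16.2]
force: [0.5, 0.2, -0.3]
opening: 0.0875
gripper_force: 0.0
clock: 2.35
tool_pos: [0.4064, 0.1772, 0.2872]
orientation: [-179.9, -0.0, -16.2]
force: [1.1, 0.3, 0.0]
opening: 0.0876
gripper_force: 0.0
clock: 2.98
tool_pos: [0.5154, -0.0576, 0.3171]
orientation: [-180.0, -0.0, -16.2]
force: [1.0, 0.7, -0.8]
opening: 0.0877
gripper_force: 0.0
clock: 3.6
tool_pos: [0.5148, -0.056, 0.3167]
orientation: [-180.0, -0.0, -69.8]
force: [0.6, -0.2, 0.0]
opening: 0.0877
gripper_force: 0.0
clock: 3.98
tool_pos: [0.5149, -0.0559, 0.3167]
orientation: [-180.0, -0.0, -79.9]
force: [0.2, 0.0, 0.4]
opening: 0.0875
gripper_force: 0.0
4.025 [ 0.51486237 -0.0558832   0.31663386] [-1.79991689e+02  1.12500696e-03 -7.99438889e+01] [ 1.55424080e+01  2.80627502e+00 -1.02844694e+01 -3.33964866e-04
 -7.69008752e+01 -5.48622125e+00]
[[-0.985 -0.166 -0.052  0.529]
 [-0.174  0.939  0.296 -0.136]
 [ 0.     0.301 -0.954  0.475]
 [ 0.     0.     0.     1.   ]]
gauge_grip 0.84 [347.3 130.4] [ 0.4977 -0.1256  0.05  ]
gauge_collar 0.91 [348.7 190.6] [ 0.4847 -0.0672  0.05  ]
gauge_tip 0.81 [346.2 256.1] [0.4735 0.0031 0.05  ]
cradle_mid 0.86 [346.9 130.6] [ 0.4979 -0.1253  0.05  ]
tube_mouth 0.69 [236.6 299.9] [0.5809 0.0625 0.075 ]
```

View pics/w1.png

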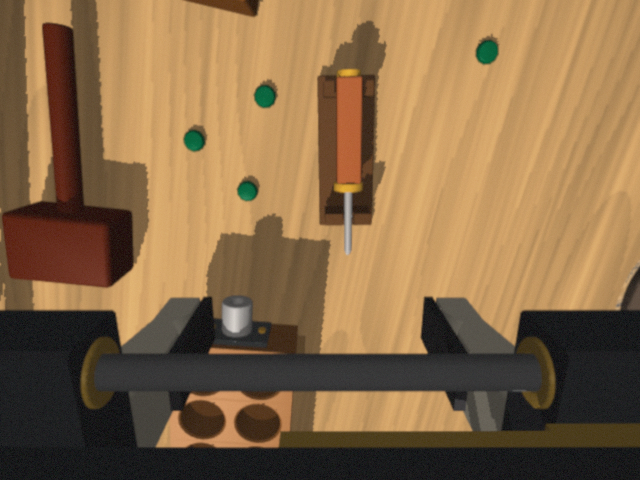

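The wrist picture shows the gauge vertical at column 348 (cap at row 73, collar at row 187, tip at row 253) and the tube mouth near (237,300), with counters to the left. I'll move over the tube for a cleaner view of its axis.

```bash

python3 -m crank '[0,0,0,-39,-40,0,1, 0,0,0,-39,-40,0,1, 0,0,0,0,0,0,1, 0,0,0,0,0,0,1]' | head -3
python3 look.py w2; for n in w2; do python3 -c "
import cv2;cv2.imwrite('pics/w2c.png',cv2.resize(cv2.imread('pics/w2.png')[60:340,140:500],None,fx=2.1,fy=2.1))"; done
```

```text
clock: 4.82
tool_pos: [0.5802, 0.0347, 0.3161]
orientation: [179.9, -0.0, -80.1]
4.875 [0.5800003  0.03425856 0.31652725] [ 1.79981017e+02 -9.89667511e-03 -8.01327292e+01] [ 2.26597888e+01  9.13254663e+00 -3.09955230e+00  5.57392510e-03
 -7.77886042e+01 -1.27936996e+01]
[[-0.985 -0.163 -0.052  0.594]
 [-0.171  0.94   0.296 -0.046]
 [ 0.001  0.301 -0.954  0.475]
 [ 0.     0.     0.     1.   ]]
gauge_grip 0.89 [436.7  42.2] [ 0.4958 -0.1275  0.05  ]
gauge_collar 0.92 [434.5 114.2] [ 0.4817 -0.0652  0.05  ]
gauge_tip 0.88 [426.2 181.6] [4.735e-01 2.000e-04 5.000e-02]
cradle_mid 0.45 [318.4 122.7] [ 0.5921 -0.038   0.05  ]
tube_mouth 0.76 [313.6 229.7] [0.5795 0.0633 0.075 ]
```

View pics/w2c.png

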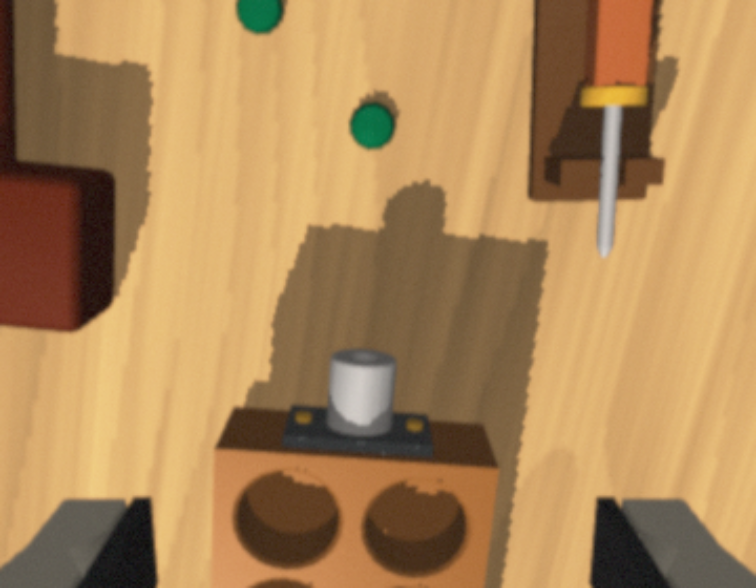

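The crop shows the tube mouth at crop (363,357), i.e. image (313,230), which matches the network. The board's front top edge runs from crop (215,450) to (497,467).

```bash
python3 - <<'E'
from h import *
c=lambda x,y:(x/2.1+140,y/2.1+60)
y=lambda a,b:np.degrees(np.arctan2(*(b-a)[1::-1]))
P=[px2w("wrist",c(*p),.105) for p in((215,450),(497,467),(211,588),(492,588))]
print(np.array(P).round(4), 'front',y(P[1],P[0]),'L',y(P[0],P[2]),'R',y(P[1],P[3]), np.linalg.norm(P[0]-P[1]))
m=px2w("wrist",c(363,357),.075);b=px2w("wrist",c(361,428),.075); print(m,b,y(m,b))
for n in("scene","side","wrist"):
    r=spotter.outline_of(n,"tube_mouth"); print(n,len(r))
    if r:
        cs=max(cv2.findContours(r[0]['region'].astype('uint8'),0,2)[0],key=cv2.contourArea); print(r[0]['rect'],cv2.approxPolyDP(cs,4,True)[:,0].tolist())
# side camera board top corners by eye
for n,a in(("side",((234,343),(333,347),(203,480),(328,480))),):
    Q=[px2w(n,p,.105) for p in a]; print(n,np.array(Q).round(4),'front',y(Q[1],Q[0]),'L',y(Q[0],Q[2]),'R',y(Q[1],Q[3]))
for n in("scene","side"):
    eyes.snapshot(n)
    print([(round(r['p'],2),px2w(n,r['location'],.07).round(4)) for r in spotter.place_of(n,"rule_mid")[:2]])
    r=spotter.outline_of(n,"gauge_grip")[0]['region'];pts=np.argwhere(r)[:,::-1].astype('float32')
    vx,vy,x0,y0=cv2.fitLine(pts,cv2.DIST_L2,0,.01,.01).ravel(); A=px2w(n,(x0,y0),.05);B=px2w(n,(x0+40*vx,y0+40*vy),.05);print('gauge',A,y(A,B))
E
```

```text
[[0.6402 0.1102 0.105 ]
 [0.5122 0.0966 0.105 ]
 [0.6339 0.181  0.105 ]
 [0.5013 0.1581 0.105 ]] front 6.07940108265553 L 95.11350432278007 R 100.04600128094427 0.12872298489350142
[0.58020825 0.06380406 0.075     ] [0.57519751 0.09932569 0.075     ] 98.02926131531056
scene 1
[411.4, 296.8, 228.6, 179.9] [[417, 319], [413, 332], [426, 343], [414, 378], [435, 394], [429, 415], [453, 434], [471, 416], [546, 467], [546, 479], [639, 479], [639, 392], [469, 298], [441, 324], [424, 314]]
side 1
[195.9, 334.2, 142.1, 145.8] [[334, 351], [303, 348], [290, 333], [281, 334], [274, 345], [235, 342], [197, 479], [324, 479], [326, 457], [336, 452], [339, 405], [331, 401]]
wrist 1
[236.8, 225.7, 144.3, 218.8] [[248, 257], [242, 273], [241, 352], [368, 351], [377, 283], [369, 262], [328, 256], [328, 232], [314, 226], [298, 229], [294, 254]]
side [[0.6381 0.1122 0.105 ]
 [0.5115 0.0946 0.105 ]
 [0.6127 0.3044 0.105 ]
 [0.4863 0.2804 0.105 ]] front 7.889713175223209 L 97.5544688984587 R 97.7481619178404
[(0.98, array([ 0.674 , -0.2444,  0.07  ]))]
gauge [ 0.4955178 -0.1065105  0.05     ] 101.76102172294041
[(0.92, array([ 0.6624, -0.2393,  0.07  ]))]
gauge [ 0.49208017 -0.11310093  0.05      ] 100.73227556313688
```

Tube: mouth about (0.580, 0.0635), yaw about 97.5°. Gauge: yaw about 100.5°. Next I'll look at the rule from above on the way.

```bash

python3 -m crank '[0,0,0,49,-4,0,1, 0,0,0,49,-4,0,1, 0,0,0,49,-4,0,1, 0,0,0,49,-4,0,1, 0,0,0,0,0,0,1]' | head -3
python3 look.py w3;  python3 - <<'E'
from h import *
r=spotter.outline_of("wrist","rule_mid")
if r: print(r[0]['rect'],r[0]['p'])
E
```

```text
clock: 6.25
tool_pos: [0.6298, -0.1587, 0.3155]
orientation: [179.9, -0.0, -80.4]
6.3 [ 0.62964315 -0.15731508  0.3157087 ] [ 1.79928622e+02  9.81471245e-03 -8.02986782e+01] [ 3.16043413e+00  1.58698936e+01  5.46655136e+00 -1.64670594e-03
 -7.96686890e+01  6.54119012e+00]
[[-0.986 -0.16  -0.052  0.644]
 [-0.168  0.94   0.296 -0.237]
 [ 0.002  0.301 -0.954  0.474]
 [ 0.     0.     0.     1.   ]]
gauge_grip 0.75 [437.2 248.2] [ 0.4937 -0.1225  0.05  ]
gauge_collar 0.86 [431.8 296.7] [ 0.4851 -0.0658  0.05  ]
cradle_mid 0.8 [438.9 248.6] [ 0.4918 -0.1212  0.05  ]
tube_mouth 0.78 [329.5 397.3] [0.5776 0.0666 0.075 ]
rule_mid 0.85 [293.1 108.9] [ 0.6671 -0.2351  0.07  ]
[225.9, 73.1, 132.3, 68.9] 0.84
```

View pics/w3.png

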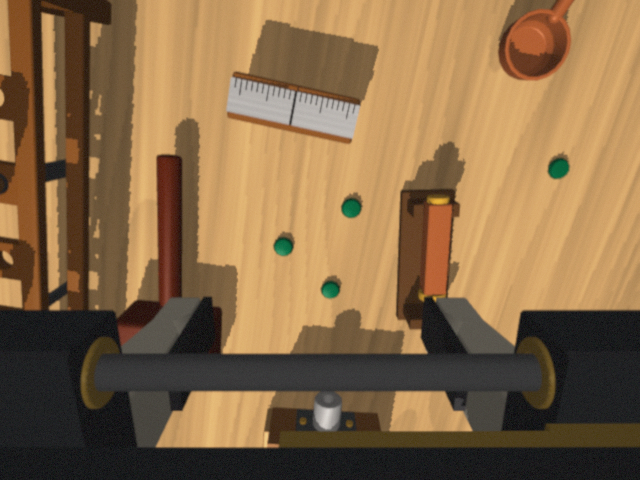

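The picture shows the rule's long mark at (293,106), with rule ends at (230,95) and (356,119). The gauge's handle is free, and the scoop is far away.

```bash
python3 - <<'E'
from h import *
y=lambda a,b:np.degrees(np.arctan2(*(b-a)[1::-1]))
w=lambda p,z=.07:px2w("wrist",p,z)
L,R=w((230,95)),w((356.5,119.5)); print(L,R,np.linalg.norm(L-R),y(R,L),(L+R)/2,w((293,106)))
o=get_obs(); ps=np.radians(o['orientation'][2]); d=np.array([.4955,-.125])-o['tool_pos'][:2]
print(o['tool_pos'],'tool dx,dy mm',1000*(d[0]*np.cos(ps)+d[1]*np.sin(ps)),1000*(d[0]*np.sin(ps)-d[1]*np.cos(ps)))
E
```

```text
[ 0.7259882  -0.23724019  0.07      ] [ 0.60741793 -0.23605127  0.07      ] 0.11857622820247847 -0.5744949945423449 [ 0.66670307 -0.23664573  0.07      ] [ 0.66758362 -0.23768333  0.07      ]
[ 0.62966977 -0.15479536  0.31695347] tool dx,dy mm -52.490513910627186 127.01982864478693
```

```bash

python3 -m crank '[0,0,-0.014,-18,42,0,1, 0,0,0,-17,42,0,1, 0,0,0,-17,43,0,1, 0,0,0,0,0,50,1, 0,0,0,0,0,50,1]' | head -3
python3 -m crank '[0,0,0,0,0,50,1, 0,0,0,0,0,30,1, 0,0,0,0,0,0,1, 0,0,0,0,0,0,1]' | head -3
python3 look.py w4; python3 -c "from plant import *;print(get_obs()['tool_pos'])"
```

```text
clock: 7.28
tool_pos: [0.4954, -0.1268, 0.217]
orientation: [-179.8, -0.0, -79.3]
clock: 7.78
tool_pos: [0.4964, -0.1273, 0.1381]
orientation: [-179.9, -0.0, -79.3]
7.825 [ 0.49663785 -0.12729358  0.13836081] [-1.79839261e+02 -3.50193952e-02 -7.92974381e+01] [ 7.61381620e+00  9.70205666e+00 -2.67554785e+01  3.27772454e-02
 -5.33800769e+01  3.06928031e+00]
[[-0.983 -0.177 -0.053  0.512]
 [-0.185  0.937  0.295 -0.207]
 [-0.002  0.3   -0.954  0.296]
 [ 0.     0.     0.     1.   ]]
gauge_grip 0.85 [320.2 254. ] [ 0.4951 -0.1253  0.05  ]
gauge_collar 0.81 [316.7 334.6] [ 0.4867 -0.0693  0.05  ]
gauge_tip 0.62 [321.3 422.6] [ 4.702e-01 -2.000e-04  5.000e-02]
tube_mouth 0.51 [314.5 252.9] [ 0.4993 -0.1341  0.075 ]
[ 0.49567086 -0.12748926  0.137235  ]
```

View pics/w4.png

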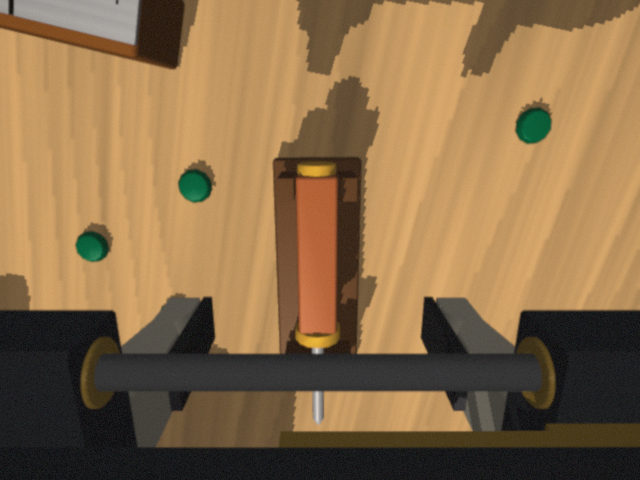

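The gauge is centred between the fingers and parallel to them (handle axis at column 318, finger centre at column 319). Descend and grip.

```bash

python3 -m crank '[0,0,0,-2,0,40,1, 0,0,0,0,0,40,1, 0,0,0,0,0,26,1, 0,0,0,0,0,0,1, 0,0,0,0,0,0,1]' 
python3 -m crank '[0,0,0,0,0,0,0, 0,0,0,0,0,0,0, 0,0,0,0,0,0,0, 0,0,0,0,0,0,0, 0,0,0,0,0,0,0]' 
```

```text
clock: 8.75
tool_pos: [0.4958, -0.1256, 0.0316]
orientation: [-179.9, -0.0, -79.3]
force: [0.7, 1.0, -0.7]
opening: 0.0879
gripper_force: 0.0
clock: 9.38
tool_pos: [0.495, -0.1255, 0.0306]
orientation: [-180.0, -0.0, -79.3]
force: [-0.3, 0.3, 0.3]
opening: 0.0433
gripper_force: 0.0
```

```bash

python3 -m crank '[0,0,0,0,0,0,0, 0,0,0,0,0,0,0, 0,0,0,0,0,0,0, 0,0,0,0,0,0,0, 0,0,0,0,0,0,0]' 
```

```text
clock: 10.0
tool_pos: [0.4951, -0.1255, 0.0305]
orientation: [-180.0, -0.0, -79.3]
force: [1.7, -0.7, -1.5]
opening: 0.0237
gripper_force: 30.0
```

```bash

python3 -m crank '[0,0,0,0,0,-15,0, 0,0,0,0,0,-30,0, 0,0,0,0,0,-35,0, 0,0,0,-6,-37,0,0, 0,0,0,-6,-37,0,0]' 
python3 -m crank '[0,0,0.056,-6,-36,0,0, 0,0,0,0,0,0,0, 0,0,0,0,0,0,0]' 
python3 look.py w5; python3 - <<'E'
from h import *
for n in("scene","side"):
    im=eyes.snapshot(n); cv2.imwrite(f"pics/{n}5.png",im)
    for k in("gauge_grip","gauge_collar","gauge_tip"):
        for r in spotter.place_of(n,k)[:1]: print(n,k,round(r['p'],2),r['location'],px2w(n,r['location'],get_obs()['tool_pos'][2]+.0195).round(4))
a=cv2.imread("pics/scene5.png")[180:400,280:520];b=cv2.imread("pics/side5.png")[230:450,200:440]
cv2.imwrite("pics/c5.png",cv2.resize(np.hstack([a,b]),None,fx=1.66,fy=1.66))
E
```

```text
clock: 10.62
tool_pos: [0.566, -0.0999, 0.1126]
orientation: [-179.9, 0.0, -79.4]
force: [0.1, 0.5, -1.5]
opening: 0.0238
gripper_force: 30.0
clock: 11.0
tool_pos: [0.5987, -0.0876, 0.1106]
orientation: [179.9, 0.0, -82.5]
force: [0.2, -0.6, -1.4]
opening: 0.0237
gripper_force: 30.0
11.05 [ 0.59856251 -0.08775865  0.11072335] [ 1.79933095e+02  1.02911400e-02 -8.25507691e+01] [ 1.01344341e+01  1.96398798e+01 -1.69881989e+01 -1.67006595e-02
 -5.34382719e+01 -2.67524100e+00]
[[-0.992 -0.123 -0.04   0.61 ]
 [-0.129  0.946  0.298 -0.168]
 [ 0.001  0.301 -0.954  0.269]
 [ 0.     0.     0.     1.   ]]
gauge_grip 0.74 [320.8 339.9] [ 0.591  -0.0415  0.05  ]
gauge_tip 0.71 [320.9 339.9] [ 0.5913 -0.0414  0.05  ]
cradle_mid 0.87 [513.1 223.9] [ 0.4972 -0.1255  0.05  ]
rule_mid 0.75 [349.3 159.9] [ 0.5928 -0.1497  0.07  ]
scene gauge_grip 0.69 [337.2, 251.0] [ 0.6032 -0.0836  0.1302]
scene gauge_collar 0.97 [366.8, 268.7] [ 0.5981 -0.0271  0.1302]
scene gauge_tip 0.79 [406.1, 289.0] [0.5873 0.0378 0.1301]
side gauge_grip 0.82 [298.6, 241.0] [ 0.5954 -0.0888  0.1301]
side gauge_collar 0.64 [290.9, 265.9] [ 0.5937 -0.0273  0.1301]
side gauge_tip 0.74 [286.7, 297.1] [0.5846 0.0397 0.13  ]
```

View pics/c5.png

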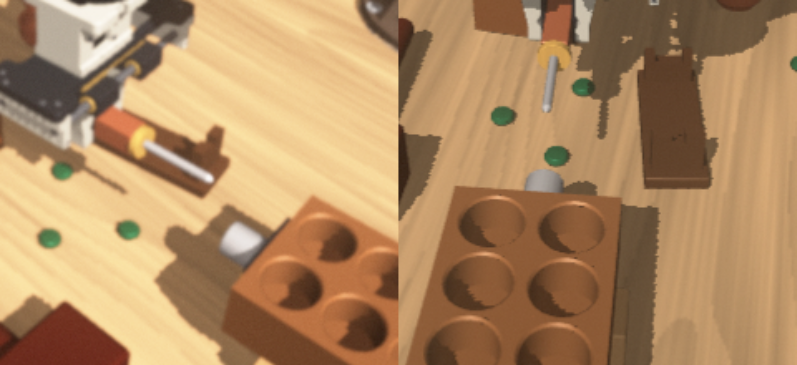

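View pics/w5.png

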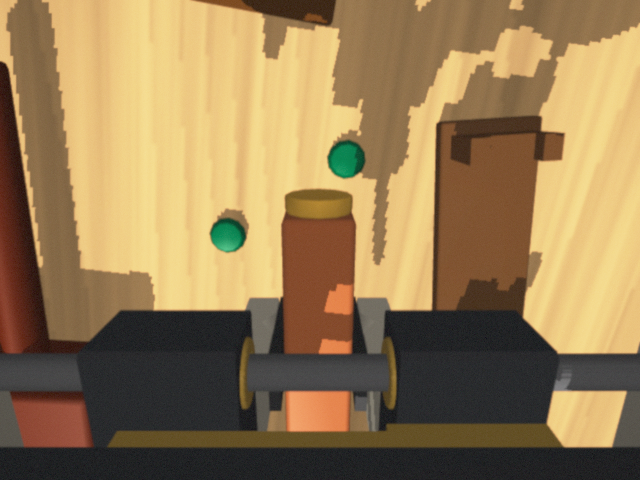

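The gauge is held level and straight, with the tip clear. I'll lower it to bore height about 24 mm short of the mouth and compare rod and tube lines within the same pictures.

```bash

python3 -m crank '[0,0,0,0,0,25,0, 0,0,0,0,0,25,0, 0,0,0,0,0,5,0, 0,0,0,0,0,0,0, 0,0,0,0,0,0,0]' 
python3 - <<'E'
from h import *
print(get_obs()['tool_pos'])
for n in("scene","side"):
    im=eyes.snapshot(n); cv2.imwrite(f"pics/{n}6.png",im)
    for k in("gauge_collar","gauge_tip","tube_mouth"):
        for r in spotter.place_of(n,k)[:1]: print(n,k,round(r['p'],2),r['location'],px2w(n,r['location'],.075).round(4))
a=cv2.imread("pics/scene6.png")[240:360,350:450];b=cv2.imread("pics/side6.png")[250:370,240:340]
cv2.imwrite("pics/c6.png",cv2.resize(np.hstack([a,b]),None,fx=4,fy=4,interpolation=2))
E
```

```text
clock: 12.38
tool_pos: [0.6006, -0.0874, 0.0567]
orientation: [-179.9, -0.0, -82.5]
force: [-0.1, -0.9, -1.5]
opening: 0.0234
gripper_force: 30.0
[ 0.60057513 -0.08744796  0.05665299]
scene gauge_collar 0.71 [366.7, 294.7] [ 0.5961 -0.0242  0.075 ]
scene gauge_tip 0.62 [401.8, 312.8] [0.5844 0.0359 0.075 ]
scene tube_mouth 0.62 [419.5, 324.2] [0.5821 0.0674 0.075 ]
side gauge_collar 0.96 [295.9, 293.6] [ 0.5877 -0.0311  0.075 ]
side gauge_tip 0.93 [288.2, 325.7] [0.5839 0.0378 0.075 ]
```

View pics/c6.png

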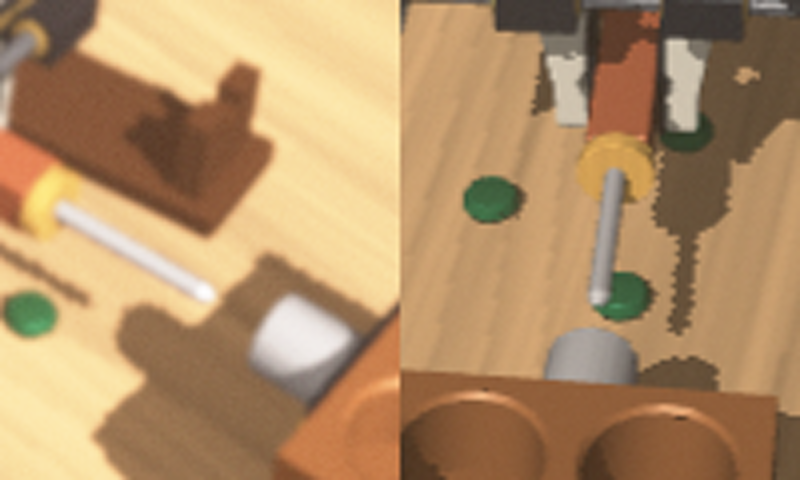

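The crops show the rod pointing at the tube: rod tip at crop (212,295) and (598,300), tube at (300,345) and (592,360). I'll fit cylinder silhouettes of rod and tube to both pictures to get the relative offset.

```bash
cat > fit.py <<'E'
from h import *
from scipy.optimize import minimize
import sys
S=4
def mask(n,seed,roi,sm,vm):
    im=cv2.imread(f"pics/{n}6.png"); h=cv2.cvtColor(im,cv2.COLOR_BGR2HSV)
    x0,y0,x1,y1=roi; m=np.zeros((480,640),np.uint8)
    m[y0:y1,x0:x1]=((h[...,1]<sm)&(h[...,2]>vm))[y0:y1,x0:x1]
    k,l,st,_=cv2.connectedComponentsWithStats(m,connectivity=4)
    s=l[seed[1]-2:seed[1]+3,seed[0]-2:seed[0]+3]; s=s[s>0]
    m=(l==np.bincount(s).argmax()).astype(np.uint8); print(n,seed,st[l[m>0][0]]); return m,roi
def cyl(p,yaw,a,b,r):
    d=np.array([np.cos(yaw),np.sin(yaw),0]);e=np.array([-d[1],d[0],0]);t=np.linspace(0,2*np.pi,40)
    c=r*(np.cos(t)[:,None]*e+np.sin(t)[:,None]*[0,0,1.]); return np.vstack([p+a*d+c,p+b*d+c])
def hullmask(n,P,roi):
    x0,y0,x1,y1=roi; q=(w2px(n,P)-[x0,y0]+.5)*S
    m=np.zeros(((y1-y0)*S,(x1-x0)*S),np.uint8); cv2.fillConvexPoly(m,cv2.convexHull((q*16).round().astype(np.int32)),1,shift=4)
    return m
def fit(M,yaw,x0,f,lens):
    M={n:(cv2.resize(m[r[1]:r[3],r[0]:r[2]].astype(np.float32),None,fx=S,fy=S),r) for n,(m,r) in M.items()}
    def cost(v):
        c=0
        for i,(n,(m,r)) in enumerate(M.items()):
            h=hullmask(n,f(v[:3]/1e3,v[3+i]/1e3,yaw+v[5]),r); mm=m>.5
            c+=1-(h.astype(bool)&mm).sum()/max(1,((h>0)|mm).sum())
        return c+ .0*v[5]
    x0=np.r_[np.array(x0)*1e3,lens,0]; sx=np.vstack([x0]+[x0+np.eye(6)[i]*[4,4,4,5,5,.05][i] for i in range(6)])
    r=minimize(cost,x0,method='Nelder-Mead',options=dict(initial_simplex=sx,maxiter=900,xatol=.02,fatol=1e-5)); return r
T={'scene':mask('scene',(425,327),(405,305,445,350),70,90),'side':mask('side',(288,341),(270,325,305,352),70,70)}
R={'scene':mask('scene',(390,307),(360,285,408,318),75,90),'side':mask('side',(291,310),(280,290,300,328),70,70)}
yw=np.radians(97.5)
t=fit(T,yw,(.580,.0635,.075),lambda p,L,y:cyl(p,y,0,L,.016),[30,30])
g=fit(R,yw,(.584,.039,.075),lambda p,L,y:cyl(p,y,-L,-.003,.0039),[64,64])
for a in(t,g): print(a.x[:5].round(2),np.degrees(yw+a.x[5]).round(2),a.fun.round(3))
d=t.x[:3]-g.x[:3]; ps=np.radians(get_obs()['orientation'][2])
print('mouth-tip, tool x,y,z mm',d[0]*np.cos(ps)+d[1]*np.sin(ps),d[0]*np.sin(ps)-d[1]*np.cos(ps),-d[2])
E
python3 fit.py
```

```text
scene (425, 327) [412 313  28  28 486]
side (288, 341) [276 332  23  14 267]
scene (390, 307) [364 290  40  26 254]
side (291, 310) [287 292   9  35 176]
[578.78  61.89  72.44  24.88  44.86] 94.69 0.457
[583.23  37.35  72.91  70.15  70.14] 97.42 0.232
mouth-tip, tool x,y,z mm -24.906878989454835 1.2354151929657755 0.4718677349208349
```

Relative offset is small: about 1 mm sideways and 0 vertically, with 25 mm to the mouth. Insert in stages, watching the force.

```bash

python3 -m crank '[0,0,0,-10,1,0,0, 0,0,0,-10,0,0,0, 0,0,0,-10,0,0,0, 0,0,0,-6,0,0,0, 0,0,0,0,0,0,0]' | head -4
python3 -m crank '[0,0,0,-8,0,0,0, 0,0,0,-8,0,0,0, 0,0,0,0,0,0,0]' | head -4
```

```text
clock: 13.4
tool_pos: [0.5941, -0.0513, 0.0556]
orientation: [-180.0, -0.0, -82.5]
force: [-0.7, -0.4, -2.5]
clock: 13.78
tool_pos: [0.592, -0.0355, 0.0556]
orientation: [-180.0, 0.0, -82.5]
force: [0.1, -0.5, -1.7]
```

```bash

python3 -m crank '[0,0,0,-8,0,0,0, 0,0,0,-8,0,0,0, 0,0,0,0,0,0,0]' | head -4
python3 -m crank '[0,0,0,-8,0,0,0, 0,0,0,-8,0,0,0, 0,0,0,0,0,0,0]' | head -4
```

```text
clock: 14.15
tool_pos: [0.5899, -0.0196, 0.0556]
orientation: [-180.0, 0.0, -82.5]
force: [-0.8, -0.6, -1.5]
clock: 14.52
tool_pos: [0.5879, -0.0037, 0.0556]
orientation: [-180.0, 0.0, -82.5]
force: [-0.2, 0.4, -2.2]
```

```bash

python3 -m crank '[0,0,0,-4,0,0,0, 0,0,0,-3,0,0,0, 0,0,0,0,0,0,0]' | head -4
python3 -m crank '[0,0,0,-2,0,0,0, 0,0,0,0,0,0,0]' | head -4
python3 -m crank '[0,0,0,-1,0,0,0, 0,0,0,0,0,0,0]' | head -4
```

```text
clock: 14.9
tool_pos: [0.5869, 0.0028, 0.0555]
orientation: [180.0, -0.0, -82.5]
force: [0.1, -0.6, -0.6]
clock: 15.15
tool_pos: [0.5867, 0.0046, 0.0556]
orientation: [-180.0, -0.0, -82.6]
force: [0.7, 0.7, -1.9]
clock: 15.4
tool_pos: [0.5866, 0.0053, 0.0556]
orientation: [180.0, -0.0, -82.6]
force: [0.6, -2.2, -1.1]
```

```bash

for i in 1; do python3 -m crank '[0,0,0,-1,0,0,0, 0,0,0,0,0,0,0]' | head -4
python3 -m crank '[0,0,0,-1,0,0,0, 0,0,0,0,0,0,0]' | head -4
python3 -m crank '[0,0,0,-1,0,0,0, 0,0,0,0,0,0,0]' | head -4; done
```

```text
clock: 15.65
tool_pos: [0.5865, 0.0054, 0.0557]
orientation: [180.0, -0.1, -82.6]
force: [1.2, -7.3, -1.5]
clock: 15.9
tool_pos: [0.5863, 0.0055, 0.0557]
orientation: [180.0, -0.1, -82.6]
force: [3.4, -12.3, -1.2]
clock: 16.15
tool_pos: [0.5862, 0.0056, 0.0558]
orientation: [179.9, -0.2, -82.6]
force: [4.7, -16.6, -1.3]
```

The collar is seated: the force builds while the tool stands still, and the position matches mouth minus 58 mm. Draw it straight out.

```bash

python3 -m crank '[0,0,0,0,0,0,0, 0,0,0,0,0,0,0, 0,0,0,10,0,0,0, 0,0,0,20,0,0,0, 0,0,0,20,0,0,0]' | head -4
python3 -m crank '[0,0,0,20,0,0,0, 0,0,0,20,0,0,0, 0,0,0,20,0,0,0, 0,0,0,0,0,0,0, 0,0,0,0,0,0,0]'
```

```text
clock: 16.77
tool_pos: [0.5929, -0.042, 0.0556]
orientation: [-180.0, 0.0, -82.5]
force: [-0.5, -0.5, -2.1]
clock: 17.4
tool_pos: [0.6004, -0.1008, 0.0555]
orientation: [180.0, 0.0, -82.6]
force: [0.7, 0.0, -1.2]
opening: 0.0239
gripper_force: 30.0
```

```bash

python3 -m crank '[0,0,0,0,0,-40,0, 0,0,0,0,0,-40,0, 0,0,0,0,0,-40,0, 0,0,0.17,0,0,0,0, 0,0,0.17,0,0,0,0]' | head -4
python3 -m crank '[0,0,0.17,0,0,0,0, 0,0,0.17,0,0,0,0, 0,0,0.17,0,0,0,0, 0,0,0.17,0,0,0,0, 0,0,0.17,0,0,0,0]' | head -4
python3 -m crank '[0,0,0.17,0,0,0,0, 0,0,0.17,0,0,0,0, 0,0,0.17,0,0,0,0, 0,0,0,0,0,0,0, 0,0,0,0,0,0,0]' 
```

```text
clock: 18.02
tool_pos: [0.6006, -0.0997, 0.1764]
orientation: [-179.9, 0.0, -102.3]
force: [0.5, 0.6, -2.2]
clock: 18.65
tool_pos: [0.6003, -0.0998, 0.1756]
orientation: [180.0, 0.0, -151.0]
force: [0.4, -0.1, -1.7]
clock: 19.27
tool_pos: [0.6004, -0.1002, 0.1756]
orientation: [180.0, -0.0, -179.7]
force: [0.1, 0.1, -2.5]
opening: 0.0238
gripper_force: 30.0
```

```bash

python3 -m crank '[0,0,0.014,21,-45,0,0, 0,0,0,21,-45,0,0, 0,0,0,19,-45,0,0, 0,0,0,0,0,0,0, 0,0,0,0,0,0,0]' 
python3 - <<'E'
from h import *
for n in("scene","side"):
    eyes.snapshot(n)
    for k,z in(("gauge_collar",0),("gauge_tip",0),("rule_mid",.07)):
        for r in spotter.place_of(n,k)[:1]: print(n,k,round(r['p'],2),px2w(n,r['location'],z or get_obs()['tool_pos'][2]+.0192).round(4))
E
```

```text
clock: 19.9
tool_pos: [0.5383, -0.2351, 0.1756]
orientation: [180.0, 0.0, 179.3]
force: [0.3, 1.6, -1.9]
opening: 0.0236
gripper_force: 30.0
scene gauge_collar 0.71 [ 0.5978 -0.2327  0.1948]
scene gauge_tip 0.79 [ 0.6665 -0.2384  0.1947]
scene rule_mid 0.92 [ 0.6685 -0.2442  0.07  ]
side gauge_collar 0.88 [ 0.5944 -0.2347  0.1947]
side gauge_tip 0.85 [ 0.6609 -0.2361  0.1947]
side rule_mid 0.72 [ 0.6659 -0.235   0.07  ]
```

```bash

python3 -m crank '[0,0,0,-1,-1,30,0, 0,0,0,0,0,30,0, 0,0,0,0,0,25,0, 0,0,0,0,0,12,0, 0,0,0,0,0,0,0]' | head -3
python3 -m crank '[0,0,0,0,0,0,0, 0,0,0,0,0,0,0, 0,0,0,0,0,0,0, 0,0,0,0,0,0,0]'
python3 - <<'E'
from h import *
for n in("scene","side"):
    im=eyes.snapshot(n); cv2.imwrite(f"pics/{n}7.png",im)
    for k,z in(("gauge_tip",.095),("rule_mid",.07)):
        for r in spotter.place_of(n,k)[:1]: print(n,k,round(r['p'],2),px2w(n,r['location'],z).round(4))
a=cv2.imread("pics/scene7.png")[180:360,180:380];b=cv2.imread("pics/side7.png")[170:350,210:410]
cv2.imwrite("pics/c7.png",cv2.resize(np.hstack([a,b]),None,fx=2,fy=2,interpolation=2))
E
```

```text
clock: 20.92
tool_pos: [0.539, -0.2359, 0.0781]
orientation: [180.0, -0.1, 179.3]
clock: 21.42
tool_pos: [0.5394, -0.2361, 0.0789]
orientation: [-180.0, 0.0, 179.2]
force: [0.2, -0.1, -1.9]
opening: 0.0237
gripper_force: 30.0
scene gauge_tip 0.74 [ 0.6658 -0.2449  0.095 ]
scene rule_mid 0.9 [ 0.6727 -0.2445  0.07  ]
side gauge_tip 0.82 [ 0.6696 -0.2433  0.095 ]
side rule_mid 0.55 [ 0.6663 -0.2418  0.07  ]
```

View pics/c7.png

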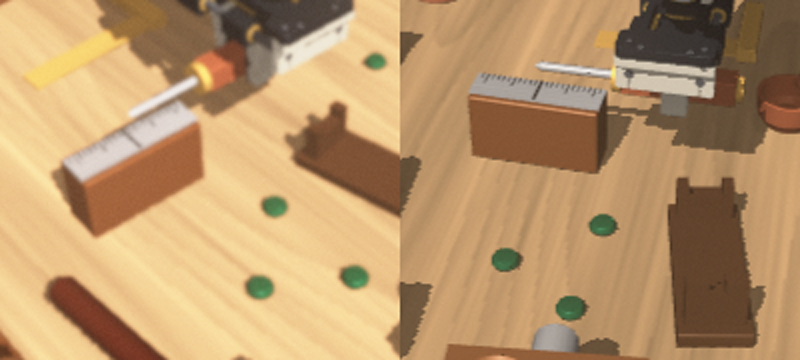

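The gauge is held level above the rule and parallel to it, with the tip over the long mark by both cameras (within about 7 mm along, 2 mm across, and about 28 mm up). The bystanders in view are in place. Handing in.

```bash
python3 -c "
from plant import ctrl; print(ctrl.close_job())"
```

```text
the job is handed in; nothing more can be done
None
```

I took the gauge from its cradle, seated its collar on the tube mouth and drew it right out. I handed it in held level about 28 mm above the middle of the rule at about 21.5 s; the judge returned no result.

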